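Open the pacifier pod with the fingertips

TASK

Open the round pacifier pod, using only the fingertips: press down the latch tab on its front so that the lid springs up by itself, then push the raised lid gently the rest of the way back, past upright, until it comes to its stop, and leave it standing open. Do not grip, lift, tip or shove the pod, and leave the vase, the steel cup, the tray with its pacifiers and the other things on the dresser where they are.

Things in the scene. Friction and masses are not known exactly. Their poses are not given: they have to be found in the camera images.
- pod: round white plastic pacifier pod standing loose on the dresser, 0.7 kg: tub 120 mm across, 61 mm high (76 mm with the shut lid). Origin under the tub's centre, z up. Front (-x): the latch on a 44 mm wide, 38 mm high nose reaching x = -108 mm. Back (+x): hinge pillar, to x = 77 mm. More than about 3 N pushed sideways at the height of the raised lid tips it
- pod_lid (a joint): lid angle in rad: 0 shut, latched; 1.57 upright; 1.95 at its stop, leaning back. A 122 mm disc, 15 mm thick, 60 g, with a 106 mm seal disc 4 mm proud of its underside. When the latch lets go a weak damped spring lifts it, over about 3 s, to between 0.9 and 1.4 rad, where it stops; beyond that a stiff hinge keeps it where it is left, and pushing takes under 1 N. Latched, it cannot be opened
- pod_latch (a joint): angle of the sprung latch rocker in rad: 0 at rest, 0.28 fully pressed, the press point 7 mm down (about 5 N under a flat fingertip; firm stop there). Its hook frees the lid at about 0.15 to 0.20 rad, near 4 N; it springs back when let go
- press_tab (a point): press point on top of the grey latch tab, 98 mm in front of the pod's origin, 58 mm above the dresser at rest; moves with the tab. The tab is 34 mm wide (pod y); its top reaches from 75 to 113 mm in front of the pod's origin. Between 70 and 75 mm the upright hook stands to 72 mm height and swings up to 8 mm forward as the tab is pressed
- lid_edge (a point): middle of the lid's front edge, on its underside, 127 mm from the hinge line (the disc's centre lies 66 mm from it); moves with the lid. A latch tongue, 24 mm wide and 4 mm thick, stands 7 mm proud of the edge there
- lid_hinge (a point): middle of the lid's hinge line, 66 mm behind the pod's origin, 62 mm above the dresser; the line runs along the pod's y. It is fixed on the pod. The underside of the lid lies in a plane through this line
- tray: oval (racetrack) wooden tray, 250 x 160 mm, 18 mm high over its rim; origin under its centre, long side along its x. A bystander
- pacifier_a: one of two alike pacifiers lying teat up on the tray, shield 45 mm across, 44 mm tall, with a ring handle; origin under its centre. A bystander
- pacifier_b: the other pacifier on the tray, same sizes. A bystander
- vase: small empty white ceramic vase, 68 mm across its belly, 105 mm tall, close beside the pod; origin under its centre. A bystander
- steel_cup: polished stainless steel cup, 73 mm across its rim, 84 mm tall, close beside the pod on the other side from the vase; origin under its centre. A bystander
- lotion: pump bottle of lotion, 58 mm across, 146 mm tall; origin under its centre. A bystander
- cotton_jar: round glass jar with a wooden knob lid (no latch), 76 mm across, 92 mm tall; origin under its centre. A bystander
- hairbrush: small wooden baby hairbrush lying bristles down beyond the pod, 150 mm long along its x, 40 mm wide, 20 mm high. A bystander
There are look-alikes about, which are no part of the job. Leave any purple or turquoise look-alike of the pod alone.

How it is judged:
By the outcome, as a careful person would: the job done as asked, in the order asked, and still so for the second after the job is handed in, with the robot touching nothing.
It also fails if it takes over 45 s, if anything falls off the work surface, if the arm or the gripper's body presses on something with over 40 N, if the wrist force passes 120 N, or if a joint passes its speed limit or range.

ROBOT

A 6-joint arm with a two-finger parallel gripper is mounted at the origin on the work surface. World frame = base frame: x ahead of the robot, y to its left, z up, the work surface at z = 0. Lengths are in m, angles in degrees, forces in N, time in s.
With the tool pointing down it reaches from about 0.325 to 0.9 m from the base axis. Payload 6.1 kg.
Tool frame: the origin (TCP) lies between the finger pads; the fingertips stand 19 mm ahead of it and the grasp point (between the pads) is the TCP (env.tip_extent is the distance from the TCP to the fingertips, in m); z points along the fingers, y is the line along which they close (so a half turn about z gives the same grasp; the last joint's range is limited). The gripper opens to 87 mm and grips with 3 to 60 N. Pads are 19 mm wide; open, the fingers measure 117 mm over their backs; the gripper's body (75 mm by 190 mm) begins 51 mm behind the grasp point.
Start: joints at [-79.246, 12.628, 87.462, -0, 79.91, -7.225], TCP at [0.193, -0.594, 0.242] pointing down, gripper open.
Joint ranges: [-170.65, 170.65], [-52.31, 119.04], [5.05, 147.46], [-71.25, 251.25], [11.57, 151.72], [-153.62, 153.62]. Speed limits (degrees/s): [147.25, 147.25, 172.46, 180, 180, 180].

INTERFACE

Orientations are given as [roll, pitch, yaw] about the fixed x, y, z axes, in that order (R = Rz(yaw) Ry(pitch) Rx(roll)).
In Python, from station import env gives the robot as it stands.
- The arm moves only by the tool carry_out, never from a script. Its argument "motion" is a list of rows, each an object of numbers: "grip": the closure, from -1 (fully open) to 1 (shut); "x", "y", "z": the shift along the tool's x, y, z in m; "spin": the turn about the tool's z in rad. In form: [{"grip": .., "x": .., "y": .., "z": .., "spin": ..}, ...]. A call has 1 to 20 rows; each row is the pose to reach, as a shift and turn from the pose commanded when the call began, along the tool's axes at that moment; what a row does not reach only later rows make up. A row lasts 1/12 s, in which the tool goes at most 41.7 mm and 7.16 degrees, less where a joint would pass 70% of its speed; a pose out of reach is approached as far as the arm can. A call with a gripper value outside its range is refused whole. The fingers move at their own pace and stop on an object; the grip force is fixed at half the most. Time passes only in rows, so rows that repeat a pose let the fingers close. It gives the time, the measured TCP pose, the force, the opening and the grip force at its end, in the units of the state.
- env.sense(): the state, without advancing time (a new reading comes with each control period).
- env.get_image(name): name is "scene" or "top" or "wrist"; returns a dict with "img" (420x560x3 uint8, red, green, blue), "z_map" (420x560 float32, m along the optical axis (not along the pixel's ray), 0 where there is no reading), "mtx" (3x3 intrinsics, pixels), "k1" (the pictures are not rectified: a ray, as slopes to the right and down, at radius r is drawn at 1 + k1 r^2 times it, then the intrinsics apply), "R" (3x3) and "t" (3): a world point X has camera coordinates R X + t. Camera axes: x right, y down, z forward; pixel columns grow to the right and rows downward; lengths in m; the calibration is good to about 2 mm. A picture is of the moment at which its call begins.
- env.sign_off(): hands the job in; it is judged then, once.
The state is a dict: "clock": time; "joints": joint angles; "qd": joint speeds; "joint_efforts": joint torques, N m; "eef_pos": TCP position; "eef_rot": TCP orientation; "force": force on the tool from outside, world axes, zero at the start; "ft_torque": the same for the moment, N m; "gripper_width": opening from 0.0 (shut) to 1.0 (fully open); "finger_force": force on a finger pad.
Only numpy, scipy, OpenCV 4.12 (cv2) and the standard library are available. Lean on these libraries where they do the work, as an engineer would, in place of code of your own. Each camera call takes 0.05 s, during which the arm holds its last target. There are 200 camera calls.

## Working session

There is one attempt and no reset: what is moved stays moved. The work goes in short steps, Python scripts to look and compute and a tool call to move; the robot and the scene stay as the last step left them, time stands still between calls to the robot, and variables do not carry over. Pictures are saved under pics/ and viewed, at most 10 in all, crops included, and the job is handed in when it is done.

Besides the shell and the picture viewer there is one more tool, called as name([rows], argument=value, ...), one row to a line, values as JSON. carry_out: Moves the arm, as the interface text tells. Its arguments: {"type":"object","properties":{"motion":{"type":"array"}},"required":["motion"]}

```bash
mkdir -p pics
cat > h.py <<'E'
import numpy as np, cv2
from station import env
def cam(n):
    d=env.get_image(n); return d
def save(d,name,crop=None,s=1):
    im=d["img"][...,::-1]
    if crop: a,b,c,e=crop; im=im[b:e,a:c]
    im=cv2.resize(im,None,fx=s,fy=s,interpolation=cv2.INTER_CUBIC); cv2.imwrite("pics/"+name,im)
def dist(d): return np.array([d["k1"],0,0,0,0],float)
def pts(d,uv):
    # pixels -> world using depth
    uv=np.asarray(uv,float).reshape(-1,2)
    s=cv2.undistortPoints(uv[:,None],d["mtx"],dist(d))[:,0]
    z=d["z_map"][uv[:,1].round().astype(int),uv[:,0].round().astype(int)]
    return (np.c_[s,np.ones(len(s))]*z[:,None]-d["t"])@d["R"]
def plane(d,uv,h):
    uv=np.asarray(uv,float).reshape(-1,2)
    s=cv2.undistortPoints(uv[:,None],d["mtx"],dist(d))[:,0]
    r=np.c_[s,np.ones(len(s))]@d["R"]; c=-d["R"].T@d["t"]
    return c+r*((h-c[2])/r[:,2])[:,None]
def proj(d,X):
    return cv2.projectPoints(np.asarray(X,float).reshape(-1,1,3),cv2.Rodrigues(d["R"])[0],d["t"],d["mtx"],dist(d))[0][:,0]
E
python3 - <<'E'
from h import *
a=cam("scene");b=cam("top")
save(a,"s1.png");save(b,"t1.png")
print(env.sense()); print(a["k1"],b["k1"],-b["R"].T@b["t"],-a["R"].T@a["t"])
E
```

```text
{'clock': 0.1, 'joints': array([-7.92475731e+01,  1.26702505e+01,  8.75183954e+01, -1.34711559e-03,
        7.99117404e+01, -7.22527061e+00]), 'qd': array([ 0.00600353, -0.07750798, -0.25479188, -0.03207846,  0.00276867,
        0.08657905]), 'joint_efforts': array([ 2.11922954e-03, -4.95941734e+01, -3.88519335e+01,  7.02613243e-02,
        5.15055796e-02, -5.35883828e-05]), 'eef_pos': array([ 0.19279139, -0.59396758,  0.24055927]), 'eef_rot': array([-1.79900244e+02, -1.13103224e-02,  1.79779248e+01]), 'force': array([-0.14437374, -0.27442884, -1.19223559]), 'ft_torque': array([ 0.03109901, -0.02144914, -0.04683336]), 'finger_force': 0.0, 'gripper_width': 0.9985632909901626}
-0.12676314942020572 -0.07099283810820729 [0.44576815 0.04775979 1.21982961] [1.6703678  0.17509108 0.94464011]
```

View pics/s1.png

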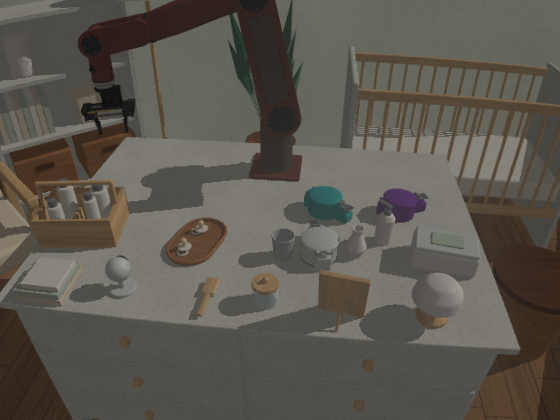

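View pics/t1.png

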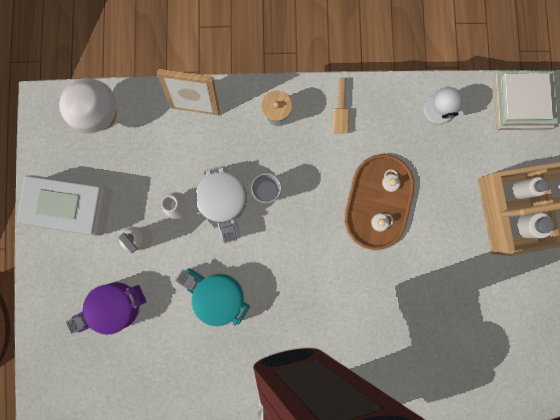

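The top view shows these things that could be taken for the pod:
- White pod at (221,197), with a grey tab at (229,232) and a hinge at (213,172).
- Teal look-alike at (217,299).
- Purple look-alike at (110,308).
- Cotton jar at (277,105).
- White lamp globe at (88,105).

I choose the white pod. The vase is at (170,206) and the cup at (266,188). The tab faces the robot.

Run:
```python
from h import *
b=cam("top")
save(b,"t2.png",(150,140,310,260),5)
ys,xs=np.mgrid[130:260,140:300]; uv=np.c_[xs.ravel(),ys.ravel()]
P=pts(b,uv)
# lid: height 70..82 mm near pod
near=plane(b,[(221,197)],.076)[0]; print("near",near)
r=np.hypot(*(P[:,:2]-near[:2]).T)
m=(r<.075)&(P[:,2]>.069)&(P[:,2]<.085)
img=np.zeros((420,560),np.uint8); img[uv[m,1],uv[m,0]]=255
img=cv2.morphologyEx(img,cv2.MORPH_OPEN,np.ones((9,9)))
c=max(cv2.findContours(img,0,2)[0],key=cv2.contourArea)
Q=plane(b,c[:,0],.076)
(cx,cy),rr=cv2.minEnclosingCircle((Q[:,:2]*1000).astype(np.float32)); print("lid circ",cx,cy,rr, Q[:,:2].mean(0), np.median(P[m,2]))
A=np.c_[2*Q[:,:2],np.ones(len(Q))];s=np.linalg.lstsq(A,(Q[:,:2]**2).sum(1),rcond=None)[0];print("fit",s[:2],np.sqrt(s[2]+s[0]**2+s[1]**2))
C=s[:2]
# tab: points at 45..66 mm on the robot side
d=P[:,:2]-C; r=np.hypot(*d.T)
for lo,hi,nm in((.05,.066,"tabh"),(.03,.075,"nose")):
  k=(r>.07)&(r<.12)&(P[:,2]>lo)&(P[:,2]<hi)&(d[:,0]<0)&(abs(d[:,1])<.06)
  print(nm,k.sum(),d[k].mean(0),d[k].min(0),d[k].max(0),np.degrees(np.arctan2(*(-d[k].mean(0)[::-1]))))
h=(r>.065)&(r<.085)&(P[:,2]>.03)&(P[:,2]<.09)&(d[:,0]>0)&(abs(d[:,1])<.05)
print("hinge",h.sum(),d[h].mean(0),np.degrees(np.arctan2(*(d[h].mean(0)[::-1]))))
print("uv",uv[h].min(0),uv[h].max(0))
```

```text
near [0.54584103 0.19127955 0.076     ]
lid circ 545.3906860351562 195.2255096435547 55.92643737792969 [0.5410574  0.19201634] 0.07447082705075166
fit [0.54633773 0.19228802] 0.04566149609280583
tabh 226 [-0.08971572 -0.01559142] [-0.11187473 -0.0343402 ] [-0.06329542  0.01030506] 9.858793707048301
nose 296 [-0.08734608 -0.01653268] [-0.11187473 -0.03731756] [-0.06270497  0.01071725] 10.718026249592082
hinge 102 [0.06786495 0.0154809 ] 12.850050804249433
uv [204 166] [226 175]
```

View pics/t2.png

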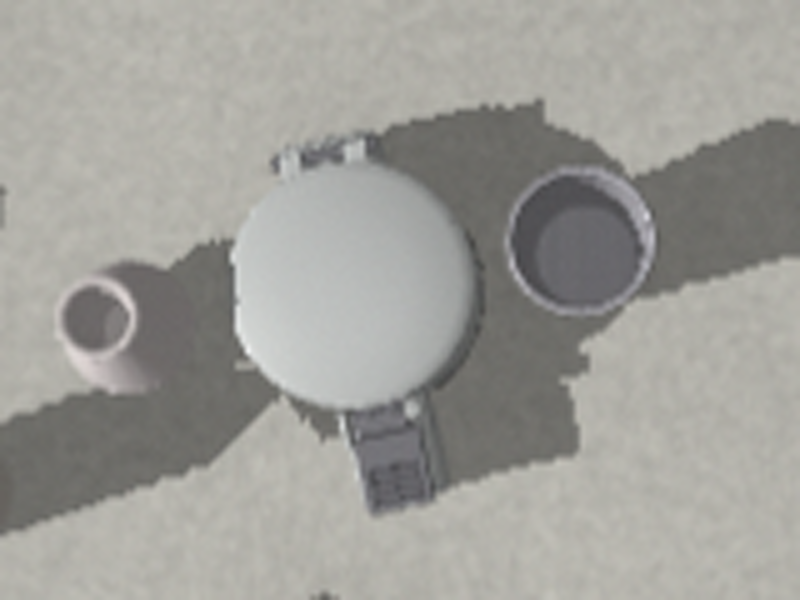

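The crop (5x, origin 150,140) shows the lid centre at (357,285), the grey latch tab with its front end at about (403,508), and the hinge at (325,152). The tab points at the robot, the vase is on the left and the cup on the right.

```bash
cat >> h.py <<'E'
def podfit(b):
    g=lambda L:[(150+x/5-.4,140+y/5-.4) for x,y in L]
    return g
E
python3 - <<'E'
from h import *
b=cam("top"); g=podfit(b)
F=plane(b,g([(372,515),(435,500)]),.056); f=F.mean(0)
H=plane(b,g([(280,162),(375,140)]),.064); h=H.mean(0)
L=plane(b,g([(235,285),(480,285),(357,158),(357,410)]),.070); c=np.array([(L[2:,0]).mean(),L[:2,1].mean()])
print("tabfront",f,"width",np.linalg.norm(F[0]-F[1]),"hinge",h,"lid c",c,"R",(L[0,1]-L[1,1])/2,(L[2,0]-L[3,0])/2)
a=np.degrees(np.arctan2(*(h-f)[:2][::-1]));print("yaw h-f",a,"len",np.linalg.norm(h-f), "yaw c-f",np.degrees(np.arctan2(*(c-f[:2])[::-1])),"yaw front edge",np.degrees(np.arctan2(*(F[1]-F[0])[:2][::-1]))+90,"hinge edge",np.degrees(np.arctan2(*(H[1]-H[0])[:2][::-1]))+90, np.linalg.norm(f[:2]-c))
# grey mask tab by pca of depth points
ys,xs=np.mgrid[220:250,215:245];uv=np.c_[xs.ravel(),ys.ravel()];P=pts(b,uv)
k=(P[:,2]>.05)&(P[:,2]<.066);p=P[k,:2]
(mx,my),(w,hh),an=cv2.minAreaRect((p*1000).astype(np.float32));print("tab rect",mx,my,w,hh,an,np.median(P[k,2]))
for n in("wrist",):
  d=cam(n);print(np.linalg.norm(-d["R"].T@d["t"]-env.sense()["eef_pos"]))
E
```

```text
tabfront [0.43881181 0.17239482 0.056     ] width 0.03172019760287044 hinge [0.61427263 0.20653719 0.064     ] lid c [0.54806605 0.19186971] R 0.05977107139084918 0.06155219711557153
yaw h-f 11.011402467890026 len 0.17893071628704507 yaw c-f 10.106985749057188 yaw front edge 12.227174475812703 hinge edge 11.829038919294689 0.11097639550220885
tab rect 466.28485107421875 178.4637451171875 60.04872131347656 43.004234313964844 17.530305862426758 0.05769993866523307
0.16489292803259023
```

carry_out([
  {"grip": 1,"x": 0.015,"y": -0.02,"z": 0,"spin": 0.01},
  {"grip": 1,"x": 0.04,"y": -0.054,"z": 0,"spin": 0.03},
  {"grip": 1,"x": 0.482,"y": -0.651,"z": 0,"spin": 0.117},
  {"grip": 1,"x": 0.482,"y": -0.651,"z": 0,"spin": 0.117},
  {"grip": 1,"x": 0.482,"y": -0.651,"z": 0,"spin": 0.117},
  {"grip": 1,"x": 0.482,"y": -0.651,"z": 0,"spin": 0.117},
  {"grip": 1,"x": 0.482,"y": -0.651,"z": 0,"spin": 0.117},
  {"grip": 1,"x": 0.482,"y": -0.651,"z": 0,"spin": 0.117},
  {"grip": 1,"x": 0.482,"y": -0.651,"z": 0,"spin": 0.117},
  {"grip": 1,"x": 0.482,"y": -0.651,"z": 0,"spin": 0.117},
  {"grip": 1,"x": 0.482,"y": -0.651,"z": 0,"spin": 0.117},
  {"grip": 1,"x": 0.482,"y": -0.651,"z": 0,"spin": 0.117},
  {"grip": 1,"x": 0.482,"y": -0.651,"z": 0,"spin": 0.117},
  {"grip": 1,"x": 0.482,"y": -0.651,"z": 0,"spin": 0.117},
  {"grip": 1,"x": 0.482,"y": -0.651,"z": 0,"spin": 0.117},
  {"grip": 1,"x": 0.482,"y": -0.651,"z": 0,"spin": 0.117},
  {"grip": 1,"x": 0.482,"y": -0.651,"z": 0,"spin": 0.117},
  {"grip": 1,"x": 0.482,"y": -0.651,"z": 0,"spin": 0.117},
  {"grip": 1,"x": 0.482,"y": -0.651,"z": 0,"spin": 0.117},
  {"grip": 1,"x": 0.482,"y": -0.651,"z": 0,"spin": 0.117},
])

```text
clock: 1.92
eef_pos: [0.4506, 0.1765, 0.2416]
eef_rot: [-180.0, -0.0, 11.4]
force: [1.5, -1.1, 0.4]
gripper_width: 0.003
finger_force: 0.0
```

carry_out([
  {"grip": 1,"x": 0,"y": 0,"z": 0.03,"spin": 0},
  {"grip": 1,"x": 0,"y": 0,"z": 0.06,"spin": 0},
  {"grip": 1,"x": 0,"y": 0,"z": 0.09,"spin": 0},
  {"grip": 1,"x": 0,"y": 0,"z": 0.115,"spin": 0},
  {"grip": 1,"x": 0,"y": 0,"z": 0.125,"spin": 0},
  {"grip": 1,"x": 0,"y": 0,"z": 0.125,"spin": 0},
  {"grip": 1,"x": 0,"y": 0,"z": 0.125,"spin": 0},
])

```text
clock: 2.5
eef_pos: [0.4506, 0.1735, 0.117]
eef_rot: [-180.0, 0.0, 11.3]
force: [1.3, 0.2, 1.4]
gripper_width: 0.005
finger_force: 0.0
```

Run:
```python
from h import *
s=env.sense();print(s["eef_pos"],s["eef_rot"],s["force"])
w=cam("wrist");save(w,"w1.png")
tip=s["eef_pos"]-[0,0,.019]
print("tip",proj(w,[tip]),"tab corners pred")
a=cam("scene");save(a,"s2.png",(260,190,380,280),6)
```

```text
[0.45063294 0.17351117 0.11702261] [-1.79998871e+02  9.53731992e-03  1.12680148e+01] [1.29015933 0.24998499 1.42759969]
tip [[281.64684492 265.20624363]] tab corners pred
```

View pics/w1.png

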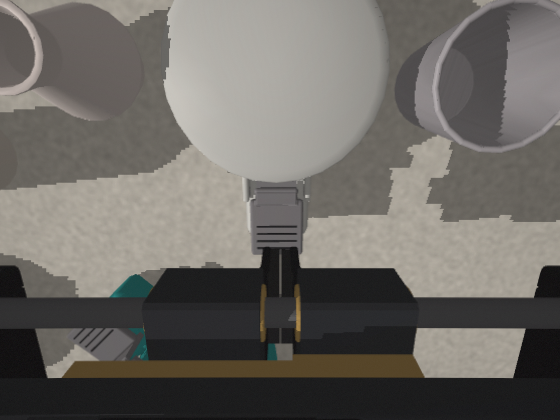

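The wrist view shows the tab straight ahead of the shut fingers: front edge at rows ~250, columns 251–303, back end at row ~188. The lid's centre column is ~277.

Run:
```python
from h import *
w=cam("wrist")
F=plane(w,[(251,253),(303,252)],.056);B=plane(w,[(252,203),(300,203)],.060)
L=plane(w,[(165,60),(389,60),(278,181)],.072)
f=F.mean(0);k=B.mean(0);c=L[:2].mean(0)
ex=np.array([np.cos(np.radians(11.3)),np.sin(np.radians(11.3))]);ey=np.array([-ex[1],ex[0]])
t=env.sense()["eef_pos"][:2]
for n,p in(("front",f),("back",k),("lidmid",c),("lidfront",L[2]),("F0",F[0]),("F1",F[1])):print(n,p,"rel tcp fwd,left",(p[:2]-t)@ex,(p[:2]-t)@ey)
```

```text
front [0.43891213 0.17402516 0.056     ] rel tcp fwd,left -0.012853448423228567 0.0028401473212958757
back [0.47389515 0.18152162 0.06      ] rel tcp fwd,left 0.02292031418955723 0.003336498609009964
lidmid [0.55342604 0.19644057 0.072     ] rel tcp fwd,left 0.10383278357690405 0.0023824659442726877
lidfront [0.49063571 0.18351026 0.072     ] rel tcp fwd,left 0.039726021878303805 0.002006337682754319
F0 [0.43515164 0.19104    0.056     ] rel tcp fwd,left -0.013207052112820824 0.020261997185909594
F1 [0.44267262 0.15701033 0.056     ] rel tcp fwd,left -0.012499844733636304 -0.014581702543317816
```

carry_out([
  {"grip": 1,"x": 0,"y": -0.0025,"z": 0.015,"spin": 0},
  {"grip": 1,"x": 0,"y": -0.0025,"z": 0.028,"spin": 0},
  {"grip": 1,"x": 0,"y": -0.0025,"z": 0.035,"spin": 0},
  {"grip": 1,"x": 0,"y": -0.0025,"z": 0.035,"spin": 0},
  {"grip": 1,"x": 0,"y": -0.0025,"z": 0.035,"spin": 0},
  {"grip": 1,"x": 0,"y": -0.0025,"z": 0.035,"spin": 0},
])

```text
clock: 3.15
eef_pos: [0.4508, 0.1761, 0.0827]
eef_rot: [-180.0, -0.1, 11.3]
force: [-0.3, 0.1, -0.7]
gripper_width: 0.01
finger_force: 0.0
```

carry_out([
  {"grip": 1,"x": 0,"y": 0,"z": 0.002,"spin": 0},
  {"grip": 1,"x": 0,"y": 0,"z": 0.004,"spin": 0},
  {"grip": 1,"x": 0,"y": 0,"z": 0.006,"spin": 0},
  {"grip": 1,"x": 0,"y": 0,"z": 0.007,"spin": 0},
  {"grip": 1,"x": 0,"y": 0,"z": 0.008,"spin": 0},
  {"grip": 1,"x": 0,"y": 0,"z": 0.008,"spin": 0},
])

```text
clock: 3.65
eef_pos: [0.4489, 0.1758, 0.0731]
eef_rot: [180.0, 0.1, 11.3]
force: [-4.5, -0.8, 4.9]
gripper_width: 0.008
finger_force: 2.7
```

```bash
cat >> h.py <<'E'
EX=np.array([np.cos(np.radians(11.3)),np.sin(np.radians(11.3))]);EY=np.array([-EX[1],EX[0]])
O=np.array([.549,.1955])
def podpts(d):
    ys,xs=np.mgrid[130:300:1,140:400:1];uv=np.c_[xs.ravel(),ys.ravel()];P=pts(d,uv)
    q=np.c_[(P[:,:2]-O)@EX,(P[:,:2]-O)@EY,P[:,2]]; return q
def lid(n):
    q=podpts(cam(n)); k=(abs(q[:,1])<.03)&(q[:,0]>-.075)&(q[:,0]<.13)&(q[:,2]>.07)
    out=[]
    for x in np.arange(-.07,.125,.015):
        m=k&(abs(q[:,0]-x)<.004)
        if m.any(): out.append((int(round(x*1000)),int(1000*np.median(q[m,2])),int(1000*q[m,2].max())))
    return out
E
python3 - <<'E'
from h import *
s=env.sense();print(s["eef_pos"],s["force"],s["ft_torque"],s["clock"])
print(lid("top"));print(lid("scene"));s=env.sense();print(s["eef_pos"],s["force"])
E
```

```text
[0.44894006 0.17577866 0.07309837] [-4.50279421 -0.78720979  4.93969451] [-0.14664488  0.82419519 -0.01679778] 3.65
[(-70, 425, 432), (-55, 401, 402), (-25, 98, 102), (-10, 95, 102), (5, 92, 99), (20, 87, 93), (35, 82, 86), (50, 76, 81), (65, 72, 73)]
[(-70, 281, 401), (-55, 392, 406), (-40, 107, 110), (-25, 104, 109), (-10, 101, 108), (5, 96, 104), (20, 90, 97), (35, 84, 88), (50, 77, 83), (65, 73, 77)]
[0.44910581 0.17581613 0.07324753] [-5.27301382 -1.61074103  4.0690874 ]
```

carry_out([
  {"grip": 1,"x": -0.001,"y": 0,"z": -0.005,"spin": 0},
  {"grip": 1,"x": -0.004,"y": 0,"z": -0.015,"spin": 0},
  {"grip": 1,"x": -0.02,"y": 0,"z": -0.035,"spin": 0},
  {"grip": 1,"x": -0.035,"y": 0,"z": -0.065,"spin": 0},
  {"grip": 1,"x": -0.035,"y": 0,"z": -0.09,"spin": 0},
  {"grip": 1,"x": -0.035,"y": 0,"z": -0.1,"spin": 0},
  {"grip": 1,"x": -0.035,"y": 0,"z": -0.1,"spin": 0},
  {"grip": 1,"x": -0.035,"y": 0,"z": -0.1,"spin": 0},
  {"grip": 1,"x": -0.035,"y": 0,"z": -0.1,"spin": 0},
  {"grip": 1,"x": -0.035,"y": 0,"z": -0.1,"spin": 0},
  {"grip": 1,"x": -0.035,"y": 0,"z": -0.1,"spin": 0},
  {"grip": 1,"x": -0.035,"y": 0,"z": -0.1,"spin": 0},
  {"grip": 1,"x": -0.035,"y": 0,"z": -0.1,"spin": 0},
  {"grip": 1,"x": -0.035,"y": 0,"z": -0.1,"spin": 0},
  {"grip": 1,"x": -0.035,"y": 0,"z": -0.1,"spin": 0},
  {"grip": 1,"x": -0.035,"y": 0,"z": -0.1,"spin": 0},
  {"grip": 1,"x": -0.035,"y": 0,"z": -0.1,"spin": 0},
  {"grip": 1,"x": -0.035,"y": 0,"z": -0.1,"spin": 0},
  {"grip": 1,"x": -0.035,"y": 0,"z": -0.1,"spin": 0},
  {"grip": 1,"x": -0.035,"y": 0,"z": -0.1,"spin": 0},
])

```text
clock: 5.42
eef_pos: [0.4157, 0.1691, 0.1736]
eef_rot: [180.0, -0.0, 11.3]
force: [0.2, -0.5, 0.3]
gripper_width: 0.007
finger_force: 0.0
```

carry_out([
  {"grip": 1,"x": 0,"y": 0,"z": 0,"spin": 0},
  {"grip": 1,"x": 0,"y": 0,"z": 0,"spin": 0},
  {"grip": 1,"x": 0,"y": 0,"z": 0,"spin": 0},
  {"grip": 1,"x": 0,"y": 0,"z": 0,"spin": 0},
  {"grip": 1,"x": 0,"y": 0,"z": 0,"spin": 0},
  {"grip": 1,"x": 0,"y": 0,"z": 0,"spin": 0},
  {"grip": 1,"x": 0,"y": 0,"z": 0,"spin": 0},
  {"grip": 1,"x": 0,"y": 0,"z": 0,"spin": 0},
  {"grip": 1,"x": 0,"y": 0,"z": 0,"spin": 0},
  {"grip": 1,"x": 0,"y": 0,"z": 0,"spin": 0},
  {"grip": 1,"x": 0,"y": 0,"z": 0,"spin": 0},
  {"grip": 1,"x": 0,"y": 0,"z": 0,"spin": 0},
  {"grip": 1,"x": 0,"y": 0,"z": 0,"spin": 0},
  {"grip": 1,"x": 0,"y": 0,"z": 0,"spin": 0},
  {"grip": 1,"x": 0,"y": 0,"z": 0,"spin": 0},
  {"grip": 1,"x": 0,"y": 0,"z": 0,"spin": 0},
  {"grip": 1,"x": 0,"y": 0,"z": 0,"spin": 0},
  {"grip": 1,"x": 0,"y": 0,"z": 0,"spin": 0},
  {"grip": 1,"x": 0,"y": 0,"z": 0,"spin": 0},
  {"grip": 1,"x": 0,"y": 0,"z": 0,"spin": 0},
])

```text
clock: 7.08
eef_pos: [0.4156, 0.1691, 0.1735]
eef_rot: [-180.0, 0.0, 11.3]
force: [0.2, 0.0, 0.2]
gripper_width: 0.004
finger_force: 0.0
```

Run:
```python
from h import *
print(lid("top"));print(lid("scene"))
a=cam("scene");save(a,"s3.png",(250,170,390,275),5)
s=env.sense();print(s["eef_pos"],s["force"])
```

```text
[(-70, 72, 73), (5, 175, 186), (20, 165, 173), (35, 145, 154), (50, 118, 127), (65, 87, 94)]
[(5, 176, 180), (20, 165, 173), (35, 144, 160), (50, 119, 134), (65, 86, 113)]
[0.41561905 0.16911601 0.17355032] [-0.56133958  1.07417275 -0.38111957]
```

View pics/s3.png

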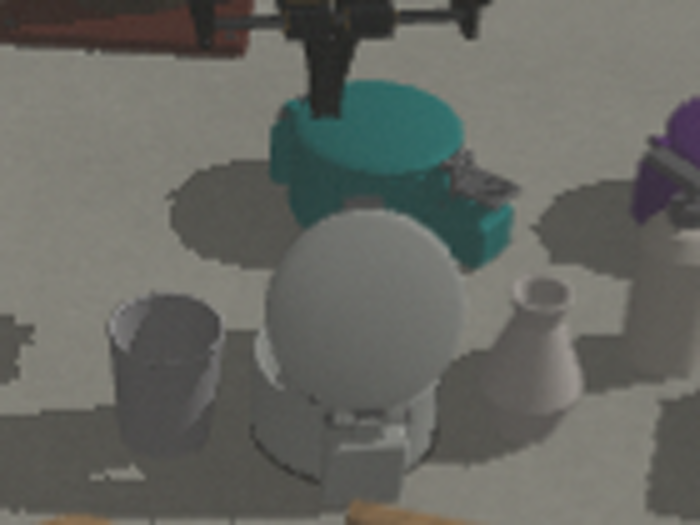

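The crop shows the lid sprung up by itself to about 1.05 rad. Pod, vase and cup stand unmoved, and the shut fingers wait behind the lid (in front of its underside). Next comes the approach and the push.

carry_out([
  {"grip": 1,"x": 0.01,"y": 0,"z": 0.003,"spin": 0},
  {"grip": 1,"x": 0.03,"y": 0,"z": 0.006,"spin": 0},
  {"grip": 1,"x": 0.055,"y": 0,"z": 0.006,"spin": 0},
  {"grip": 1,"x": 0.08,"y": 0,"z": 0.006,"spin": 0},
  {"grip": 1,"x": 0.098,"y": 0,"z": 0.006,"spin": 0},
  {"grip": 1,"x": 0.106,"y": 0,"z": 0.006,"spin": 0},
  {"grip": 1,"x": 0.11,"y": 0,"z": 0.006,"spin": 0},
  {"grip": 1,"x": 0.11,"y": 0,"z": 0.006,"spin": 0},
  {"grip": 1,"x": 0.11,"y": 0,"z": 0.006,"spin": 0},
])

```text
clock: 7.98
eef_pos: [0.5226, 0.1905, 0.1672]
eef_rot: [-180.0, 0.1, 11.3]
force: [0.5, 0.4, -0.1]
gripper_width: 0.006
finger_force: 0.0
```

carry_out([
  {"grip": 1,"x": 0.002,"y": 0,"z": 0,"spin": 0},
  {"grip": 1,"x": 0.004,"y": 0,"z": 0,"spin": 0},
  {"grip": 1,"x": 0.006,"y": 0,"z": 0,"spin": 0},
  {"grip": 1,"x": 0.008,"y": 0,"z": 0,"spin": 0},
  {"grip": 1,"x": 0.01,"y": 0,"z": 0,"spin": 0},
  {"grip": 1,"x": 0.012,"y": 0,"z": 0,"spin": 0},
  {"grip": 1,"x": 0.014,"y": 0,"z": 0,"spin": 0},
  {"grip": 1,"x": 0.016,"y": 0,"z": 0,"spin": 0},
  {"grip": 1,"x": 0.018,"y": 0,"z": 0,"spin": 0},
  {"grip": 1,"x": 0.02,"y": 0,"z": 0,"spin": 0},
  {"grip": 1,"x": 0.022,"y": 0,"z": 0,"spin": 0},
  {"grip": 1,"x": 0.024,"y": 0,"z": 0,"spin": 0},
  {"grip": 1,"x": 0.026,"y": 0,"z": 0,"spin": 0},
  {"grip": 1,"x": 0.028,"y": 0,"z": 0,"spin": 0},
  {"grip": 1,"x": 0.03,"y": 0,"z": 0,"spin": 0},
  {"grip": 1,"x": 0.032,"y": 0,"z": 0,"spin": 0},
  {"grip": 1,"x": 0.034,"y": 0,"z": 0,"spin": 0},
  {"grip": 1,"x": 0.036,"y": 0,"z": 0,"spin": 0},
  {"grip": 1,"x": 0.038,"y": 0,"z": 0,"spin": 0},
  {"grip": 1,"x": 0.04,"y": 0,"z": 0,"spin": 0},
])

```text
clock: 9.65
eef_pos: [0.5629, 0.1985, 0.1675]
eef_rot: [-180.0, 0.0, 11.3]
force: [-0.8, -0.5, 0.3]
gripper_width: 0.008
finger_force: 0.0
```

Run:
```python
from h import *
print(lid("scene"))
a=cam("scene");save(a,"s4.png",(250,170,390,275),5)
s=env.sense();print(s["eef_pos"],s["force"],(s["eef_pos"][:2]-O)@EX,(s["eef_pos"][:2]-O)@EY)
```

```text
[(-10, 260, 279), (5, 258, 327), (20, 199, 336), (35, 284, 449), (50, 365, 451), (65, 108, 143), (80, 72, 72)]
[0.5630322  0.19848004 0.16756119] [0.07181272 0.50824316 0.10210274] 0.01434411356323029 0.00017271710752353298
```

View pics/s4.png

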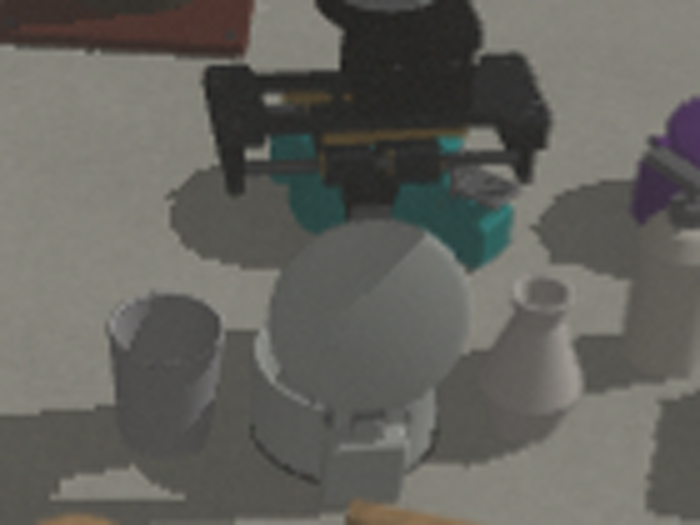

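The lid is following the fingers and is at about 1.25 rad. The pod, cup and vase are in the same pixels as before.

carry_out([
  {"grip": 1,"x": 0.002,"y": 0,"z": 0,"spin": 0},
  {"grip": 1,"x": 0.004,"y": 0,"z": 0,"spin": 0},
  {"grip": 1,"x": 0.006,"y": 0,"z": 0,"spin": 0},
  {"grip": 1,"x": 0.008,"y": 0,"z": 0,"spin": 0},
  {"grip": 1,"x": 0.01,"y": 0,"z": 0,"spin": 0},
  {"grip": 1,"x": 0.012,"y": 0,"z": 0,"spin": 0},
  {"grip": 1,"x": 0.014,"y": 0,"z": 0,"spin": 0},
  {"grip": 1,"x": 0.016,"y": 0,"z": 0,"spin": 0},
  {"grip": 1,"x": 0.018,"y": 0,"z": 0,"spin": 0},
  {"grip": 1,"x": 0.02,"y": 0,"z": 0,"spin": 0},
  {"grip": 1,"x": 0.022,"y": 0,"z": 0,"spin": 0},
  {"grip": 1,"x": 0.024,"y": 0,"z": 0,"spin": 0},
  {"grip": 1,"x": 0.026,"y": 0,"z": 0,"spin": 0},
  {"grip": 1,"x": 0.028,"y": 0,"z": 0,"spin": 0},
  {"grip": 1,"x": 0.03,"y": 0,"z": 0,"spin": 0},
  {"grip": 1,"x": 0.032,"y": 0,"z": 0,"spin": 0},
  {"grip": 1,"x": 0.034,"y": 0,"z": 0,"spin": 0},
  {"grip": 1,"x": 0.036,"y": 0,"z": 0,"spin": 0},
  {"grip": 1,"x": 0.038,"y": 0,"z": 0,"spin": 0},
  {"grip": 1,"x": 0.04,"y": 0,"z": 0,"spin": 0},
])

```text
clock: 11.42
eef_pos: [0.6021, 0.2063, 0.1676]
eef_rot: [-180.0, -0.0, 11.3]
force: [0.1, -0.2, 0.1]
gripper_width: 0.004
finger_force: 0.0
```

carry_out([
  {"grip": 1,"x": 0.0015,"y": 0,"z": 0,"spin": 0},
  {"grip": 1,"x": 0.003,"y": 0,"z": 0,"spin": 0},
  {"grip": 1,"x": 0.0045,"y": 0,"z": 0,"spin": 0},
  {"grip": 1,"x": 0.006,"y": 0,"z": 0,"spin": 0},
  {"grip": 1,"x": 0.0075,"y": 0,"z": 0,"spin": 0},
  {"grip": 1,"x": 0.009,"y": 0,"z": 0,"spin": 0},
  {"grip": 1,"x": 0.0105,"y": 0,"z": 0,"spin": 0},
  {"grip": 1,"x": 0.012,"y": 0,"z": 0,"spin": 0},
  {"grip": 1,"x": 0.0135,"y": 0,"z": 0,"spin": 0},
  {"grip": 1,"x": 0.015,"y": 0,"z": 0,"spin": 0},
  {"grip": 1,"x": 0.0165,"y": 0,"z": 0,"spin": 0},
  {"grip": 1,"x": 0.018,"y": 0,"z": 0,"spin": 0},
  {"grip": 1,"x": 0.0195,"y": 0,"z": 0,"spin": 0},
  {"grip": 1,"x": 0.021,"y": 0,"z": 0,"spin": 0},
  {"grip": 1,"x": 0.0225,"y": 0,"z": 0,"spin": 0},
  {"grip": 1,"x": 0.024,"y": 0,"z": 0,"spin": 0},
  {"grip": 1,"x": 0.024,"y": 0,"z": 0,"spin": 0},
  {"grip": 1,"x": 0.024,"y": 0,"z": 0,"spin": 0},
])

```text
clock: 12.92
eef_pos: [0.6255, 0.211, 0.1675]
eef_rot: [-180.0, 0.0, 11.3]
force: [0.8, 0.1, 0.0]
gripper_width: 0.008
finger_force: 0.0
```

```bash
cat >> h.py <<'E'
def lidang(n="scene"):
    d=cam(n);q=podpts(d)
    k=(abs(q[:,1])<.045)&(q[:,0]>.05)&(q[:,0]<.15)&(q[:,2]>.1)&(q[:,2]<.172)
    # back face of the lid: fit x=a+b z
    p=q[k]; 
    for _ in range(4):
        c=np.polyfit(p[:,2],p[:,0],1); r=p[:,0]-np.polyval(c,p[:,2]); p=p[abs(r)<max(.004,1.5*np.median(abs(r)))]
    return len(p),np.pi/2+np.arctan(c[0]),np.polyval(c,[.1,.15]),q
E
python3 - <<'E'
from h import *
print(lidang()[:3])
s=env.sense();print(s["eef_pos"],s["force"],(s["eef_pos"][:2]-O)@EX)
E
```

```text
(415, np.float64(1.8163032786287656), array([0.0957765 , 0.10830457]))
[0.62550589 0.2109755  0.16754013] [ 0.16698301 -0.68402738 -0.01700896] 0.07805516154800743
```

carry_out([
  {"grip": 1,"x": 0.001,"y": 0,"z": 0,"spin": 0},
  {"grip": 1,"x": 0.002,"y": 0,"z": 0,"spin": 0},
  {"grip": 1,"x": 0.003,"y": 0,"z": 0,"spin": 0},
  {"grip": 1,"x": 0.004,"y": 0,"z": 0,"spin": 0},
  {"grip": 1,"x": 0.005,"y": 0,"z": 0,"spin": 0},
  {"grip": 1,"x": 0.005,"y": 0,"z": 0,"spin": 0},
  {"grip": 1,"x": 0.005,"y": 0,"z": 0,"spin": 0},
])

```text
clock: 13.55
eef_pos: [0.6305, 0.212, 0.1675]
eef_rot: [-180.0, 0.0, 11.3]
force: [-0.1, -0.2, 0.3]
gripper_width: 0.005
finger_force: 0.0
```

Run:
```python
from h import *
print(lidang()[:3])
s=env.sense();print(s["eef_pos"],s["force"],(s["eef_pos"][:2]-O)@EX,s["ft_torque"])
```

```text
(363, np.float64(1.8365885880031159), array([0.09911973, 0.1127314 ]))
[0.63041078 0.2119512  0.16751267] [ 0.51597479 -0.22100882  0.02908175] 0.08305614893897509 [0.01123342 0.03517856 0.02322051]
```

carry_out([
  {"grip": 1,"x": 0.0005,"y": 0,"z": 0,"spin": 0},
  {"grip": 1,"x": 0.001,"y": 0,"z": 0,"spin": 0},
  {"grip": 1,"x": 0.0015,"y": 0,"z": 0,"spin": 0},
  {"grip": 1,"x": 0.002,"y": 0,"z": 0,"spin": 0},
  {"grip": 1,"x": 0.002,"y": 0,"z": 0,"spin": 0},
  {"grip": 1,"x": 0.002,"y": 0,"z": 0,"spin": 0},
])

```text
clock: 14.1
eef_pos: [0.6318, 0.2123, 0.1673]
eef_rot: [180.0, 0.1, 11.3]
force: [-3.7, -0.3, 1.6]
gripper_width: 0.001
finger_force: 2.0
```

Run:
```python
from h import *
for _ in range(3):
  print(lidang()[1:3]); s=env.sense();print(s["force"].round(2),(s["eef_pos"][:2]-O)@EX,s["ft_torque"].round(3))
```

```text
(np.float64(1.8567279101996572), array([0.0988439 , 0.11354327]))
[-3.67 -0.83 -0.09] 0.08447291908272321 [-0.155  0.765 -0.021]
(np.float64(1.854740537383067), array([0.09896445, 0.11355593]))
[-3.59 -1.01  0.27] 0.0845282652567759 [-0.123  0.676 -0.022]
(np.float64(1.850712569988738), array([0.09913837, 0.11351156]))
[-3.98 -0.57  0.14] 0.08456715404437555 [-0.141  0.775  0.012]
```

carry_out([
  {"grip": 1,"x": 0.0005,"y": 0,"z": 0,"spin": 0},
  {"grip": 1,"x": 0.001,"y": 0,"z": 0,"spin": 0},
  {"grip": 1,"x": 0.001,"y": 0,"z": 0,"spin": 0},
  {"grip": 1,"x": 0.001,"y": 0,"z": 0,"spin": 0},
])

```text
clock: 14.58
eef_pos: [0.6331, 0.2125, 0.1672]
eef_rot: [-180.0, 0.0, 11.3]
force: [-4.5, -1.5, -0.7]
gripper_width: 0.003
finger_force: 2.1
```

Run:
```python
from h import *
for _ in range(3):
  print(lidang()[1:3]); s=env.sense();print(s["force"].round(2),(s["eef_pos"][:2]-O)@EX,s["ft_torque"].round(3))
```

```text
(np.float64(1.8639088826098458), array([0.09997346, 0.11506375]))
[-4.34 -0.46  0.07] 0.08579683036561749 [-0.129  0.803 -0.025]
(np.float64(1.850280623639044), array([0.10036569, 0.11471549]))
[-4.59 -1.27 -0.32] 0.08579288348682737 [-0.135  0.791 -0.018]
(np.float64(1.8550565565503658), array([0.10024433, 0.11485295]))
[-4.89 -1.29 -0.24] 0.0857907978984142 [-0.126  0.844  0.016]
```

The stop is reached: force jumped to about 4 N. I back off at once.

carry_out([
  {"grip": 1,"x": -0.001,"y": 0,"z": 0,"spin": 0},
  {"grip": 1,"x": -0.003,"y": 0,"z": 0,"spin": 0},
  {"grip": 1,"x": -0.007,"y": 0,"z": 0,"spin": 0},
  {"grip": 1,"x": -0.02,"y": 0,"z": 0,"spin": 0},
  {"grip": 1,"x": -0.04,"y": 0,"z": 0,"spin": 0},
  {"grip": 1,"x": -0.07,"y": 0,"z": -0.01,"spin": 0},
  {"grip": 1,"x": -0.1,"y": 0,"z": -0.02,"spin": 0},
  {"grip": 1,"x": -0.13,"y": 0,"z": -0.03,"spin": 0},
  {"grip": 1,"x": -0.16,"y": 0,"z": -0.04,"spin": 0},
  {"grip": 1,"x": -0.19,"y": 0,"z": -0.05,"spin": 0},
  {"grip": 1,"x": -0.21,"y": 0,"z": -0.05,"spin": 0},
  {"grip": 1,"x": -0.22,"y": 0,"z": -0.05,"spin": 0},
  {"grip": 1,"x": -0.22,"y": 0,"z": -0.05,"spin": 0},
  {"grip": 1,"x": -0.22,"y": 0,"z": -0.05,"spin": 0},
])

```text
clock: 15.9
eef_pos: [0.4183, 0.1697, 0.2185]
eef_rot: [-180.0, -0.2, 11.3]
force: [0.2, -0.7, -0.1]
gripper_width: 0.006
finger_force: 0.0
```

Run:
```python
from h import *
for _ in range(2): print(lidang()[1:3])
s=env.sense();print(s["force"].round(2),s["eef_pos"])
a=cam("scene");save(a,"s5.png",(250,170,390,275),5)
b=cam("top");save(b,"t5.png",(150,140,310,260),5)
```

```text
(np.float64(1.8735761618904152), array([0.09921752, 0.11483676]))
(np.float64(1.8670518848226663), array([0.09954629, 0.1148082 ]))
[ 0.58  0.05 -0.12] [0.41869445 0.16966448 0.21809922]
```

View pics/s5.png

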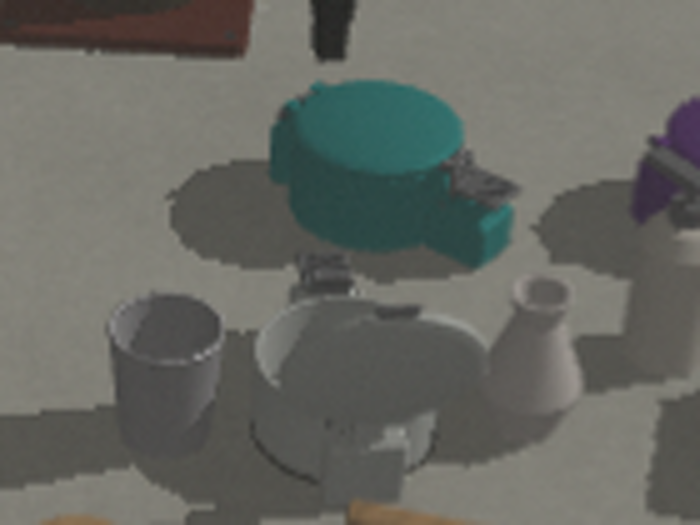

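View pics/t5.png

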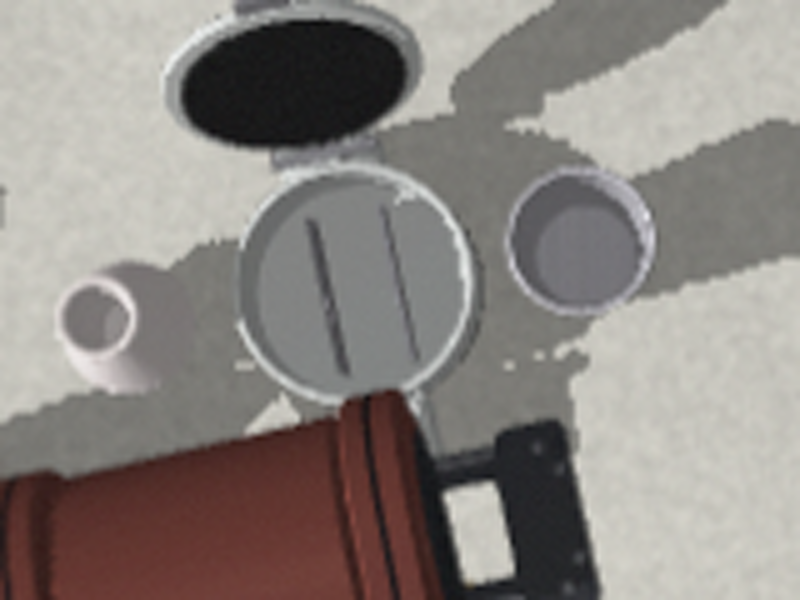

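The scene crop shows the lid leaning back behind the tub, hinge pillar at (365,460) as before. The top crop shows the tub in the same place at (357,285), lid open at (290,80), and vase and cup unmoved. The fingers are clear of everything, so I hand in.

```bash
python3 -c "
from station import env
print(env.sign_off())"
```

```text
the job is handed in; nothing more can be done
None
```

The pod's latch was pressed, the lid sprang up by itself, and I pushed it back until it met its stop (about 4–5 N there, above the roughly 3 N tipping figure, so the pod may have slid about 1 mm); it was standing open, with the vase and cup unmoved and the arm clear, when I handed the job in at about 16 s.

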